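# Set a lock-shield gas valve with the loose T-key, then open the supply sleeve

### The arm

A 7-joint arm with a two-finger parallel gripper is mounted at the origin on the work surface. World frame = base frame: x ahead of the robot, y to its left, z up, the work surface at z = 0. Lengths are in m, angles in rad, forces in N, time in s.
With the tool pointing down it reaches from about 0.425 to 0.95 m from the base axis. Payload 4.7 kg.
Tool frame: the origin (TCP) lies between the finger pads; the fingertips stand 17 mm ahead of it and the grasp point (between the pads) lies 2 mm behind it (tips_ahead is the distance from the TCP to the fingertips, in m); z points along the fingers, y is the line along which they close (so a half turn about z gives the same grasp; the last joint's range is limited). The gripper opens to 87 mm and grips with 3 to 60 N. Pads are 19 mm wide; open, the fingers measure 117 mm over their backs; the gripper's body (75 mm by 190 mm) begins 51 mm behind the grasp point.
Start: joints at [1.296, 0.469, -0.049, 1.532, 0.024, 1.141, -0.082], TCP at [0.164, -0.655, 0.24] pointing down, gripper open.
Joint ranges: [-2.59, 2.59], [-0.33, 1.99], [-1.39, 1.29], [0.1, 2.45], [-1.04, 4.18], [0.21, 1.99], [-2.66, 2.66]. Speed limits (rad/s): [2.57, 2.57, 3.14, 3.14, 3.14, 3.14, 3.14].

### API

Orientations are given as [roll, pitch, yaw] about the fixed x, y, z axes, in that order (R = Rz(yaw) Ry(pitch) Rx(roll)).
In Python, from bench import * gives the robot as it stands. The module is installed in compiled form; this text tells all that it offers. Calls block until the motion is done:
- movep(position, orientation): joint-space move of the TCP to a pose.
- move_linear(position, max_speed=0.15, orientation=None): straight line of the TCP; orientation=None keeps the orientation; max_speed is the mean speed in m/s.
- goto_joints(angles): joint-space move.
- grip(opening): finger opening in m; the grip force is fixed at half the most; returns when the fingers have stopped.
- hold(seconds).
- ik(position, orientation): joint angles nearest the present ones, or None.
- observe(): the state.
- grab_frame(name): name is "side" or "top"; returns the picture (480x640x3 uint8, blue, green, red); there is no depth.
- calibration(name): a dict with "fx", "fy", "cx", "cy" (pixels), "pose" (4x4, takes a point from camera to world coordinates). Camera axes: x right, y up, looking along -z (the intrinsics and any distortion apply to the point x, -y, -z); pixel columns grow to the right and rows downward; lengths in m; the calibration is good to about 2 mm. A picture is of the moment at which its call begins. calibration takes no time and is no camera call.
A pose or a line that the arm cannot do raises IKError and nothing moves.
- sign_off(): hands the job in; it is judged then, once.
The state is a dict: "t": time; "joints": joint angles; "qd": joint speeds; "tau": joint torques, N m; "eef_pos": TCP position; "orientation": TCP orientation; "force": force on the tool from outside, world axes, zero at the start; "ft_torque": the same for the moment, N m; "opening": finger opening in m; "finger_force": force on a finger pad.
Only numpy, scipy, OpenCV 4.12 (cv2) and the standard library are available. Lean on these libraries where they do the work, as an engineer would, in place of code of your own. Each camera call takes 0.05 s, during which the arm holds its last target. There are 200 camera calls.

### The job

Stand the loose T-key on the square spindle of the manifold branch that carries the tall flowmeter tube, let it stand there, then take it again by its crossbar and turn that valve to half open, so that its pointer lies on the long middle mark of the scale. Then let go of the key, leaving it standing on the spindle, and open the gas supply by sliding the ribbed sleeve on the inlet pipe fully home against its stop next to the manifold. Do not knock the flowmeter, alter the other two valves or push the other things on the bench about.

Things in the scene. Friction and masses are not known exactly. Their poses are not given: they have to be found in the camera images.
- key: Loose steel T-key, 148 mm long, 0.35 kg, lying flat at the start. Origin: centre of its open square socket mouth, on the key's axis (12.5 mm above the bench when lying). +x along the shank from mouth to crossbar, +y along the crossbar; both level when it lies. Socket end: 25 mm square outside, 38 mm long; hole 18 mm square, 30 mm deep, flats square to y and z.
- key_shank (a point): Point on the key's axis in mid shank, 70 mm from the mouth. The shank is 14 mm square and runs from 38 to 132 mm.
- key_bar (a point): Centre of the key's crossbar, on the key's axis 140 mm from the mouth, in the middle of a hub 16 mm along x, 26 along y, 16 along z. Crossbar: round, 12 mm thick, along the key's y, with a 25 mm ball at each end, 50 mm either side of the axis.
- manifold: Fixed gas manifold: aluminium bar 44 mm deep (x), 330 mm long (y = -115 to +215), 40 mm high. Origin on the bench under the bar; +y along it away from the inlet pipe, -x its front, facing the robot. Valves at x = 0, y = -60, 45, 150 mm; which branch is where varies. Behind them (x = 85 to 125 mm): on one a tall flowmeter, on one a round gauge (top 165 mm up), on one a short hose stub.
- flowmeter: Upright flowmeter: clear tube between two metal blocks, 34 by 36 mm in plan, top 214 mm above the bench, fixed behind its valve. Origin: on its axis, 40 mm above the bench, 104 mm behind (manifold +x) its spindle. Over 3 N on it counts as a knock.
- valve_flow_spindle (a point): On the upright axis of the flowmeter branch's valve (the one to set), 70 mm above the bench: top of the round shoulder (38 mm diameter) on which the key's mouth comes to rest. The square spindle, 15 mm across flats, stands 22 mm above it with a blunt 7 mm cone on top. Axes as the manifold's. Under the shoulder: a fixed scale disc, 82 mm in diameter.
- valve_flow (a joint): Opening of that valve, rad: 0 shut (pointer along manifold +y), pi/2 half open (pointer along -x, straight out at the front, on the long middle mark), pi full. Grows anticlockwise from above. Spindle flats lie parallel and square to the pointer. Takes 0.08 N m to turn, stays where left. The key fits loosely (1.5 mm a side): up to 13 degrees free play either way.
- valve_flow_pointer (a point): Tip of the flowmeter branch valve's black pointer, 36 mm from the spindle axis, turning with the spindle.
- valve_gauge_pointer (a point): Tip of the pointer of the gauge branch's valve (same kind of valve, to be left alone), 36 mm from its spindle's axis.
- valve_plain_pointer (a point): Tip of the pointer of the hose-stub branch's valve (same kind of valve, to be left alone), 36 mm from its spindle's axis.
- supply (a joint): Travel of the supply sleeve in m: 0 fully away from the manifold bar (shut), 0.035 against the stop next to the bar (open). Slides along manifold +y against about 1.5 N of friction and stays where it is left.
- supply_grip (a point): Centre of the supply sleeve, on the inlet pipe's axis, 30 mm above the bench. Ribbed steel cylinder 44 mm long along manifold y, 29 mm in diameter, with a 36 mm flange, 5 mm thick, at each end. Axes as the manifold's.
- tube_rack: White tube rack, 86 (x) by 127 (y) by 30 mm; a bystander. Origin under its centre.
- storage_box: Clear storage box with a white lid, 118 (x) by 178 (y) by 58 mm; a bystander. Origin under its centre.
- reagent: Closed amber reagent bottle, 56 mm in diameter, 140 mm high; a bystander. Origin under its centre.

How it is judged:
By the outcome, as a careful person would: the job done as asked, in the order asked, and still so for the second after the job is handed in, with the robot touching nothing.
It also fails if it takes over 72 s, if anything falls off the work surface, if the arm or the gripper's body presses on something with over 40 N, if the wrist force passes 120 N, or if a joint passes its speed limit or range.

## Working session

There is one attempt and no reset: what is moved stays moved. The work goes in short steps, each a Python script; the robot and the scene stay as the last script left them, time stands still between calls to the robot, and variables do not carry over. Pictures are saved under pics/ and viewed, at most 10 in all, crops included, and the job is handed in when it is done.

```bash
mkdir -p pics
python3 - <<'E'
from bench import *
import cv2
for n in("top","side"):
    cv2.imwrite(f"pics/{n}0.png",grab_frame(n)); c=calibration(n); print(n,c)
s=observe(); print(s["t"],s["eef_pos"],s["orientation"],s["opening"])
E
```

```text
top {'fx': 585.7260140447904, 'fy': 585.7260140447904, 'cx': 325.0421396921885, 'cy': 232.52410879006928, 'pose': array([[ 2.58947270e-02,  9.84190732e-01, -1.75208637e-01,
         2.99258146e-01],
       [-9.99664305e-01,  2.56447067e-02, -3.69132239e-03,
         5.44821833e-02],
       [ 8.60208843e-04,  1.75245406e-01,  9.84524407e-01,
         1.35504173e+00],
       [ 0.00000000e+00,  0.00000000e+00,  0.00000000e+00,
         1.00000000e+00]])}
side {'fx': 439.826801616528, 'fy': 439.826801616528, 'cx': 323.4073823689633, 'cy': 245.6806661152586, 'pose': array([[-0.95673315,  0.14744671, -0.25084087,  0.31244659],
       [-0.28997543, -0.55427446,  0.78018849,  0.83457311],
       [-0.02399846,  0.81916988,  0.57304867,  0.64378792],
       [ 0.        ,  0.        ,  0.        ,  1.        ]])}
0.1 [ 0.1641554  -0.65420885  0.23859697] [-3.13982775e+00  5.26521668e-05  2.45816767e-01] 0.0871393191126483
```

View pics/top0.png

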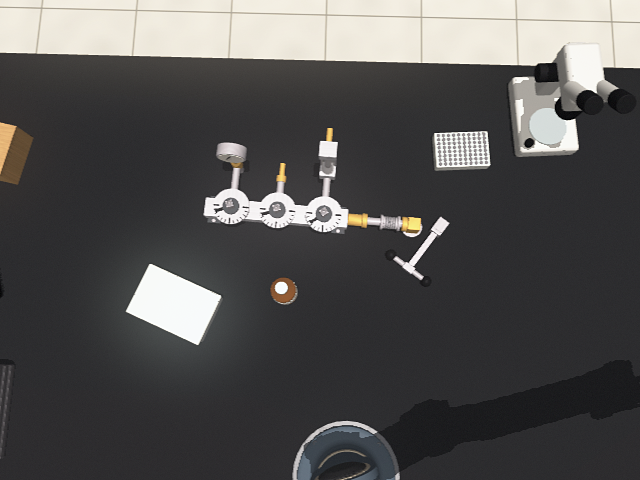

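View pics/side0.png

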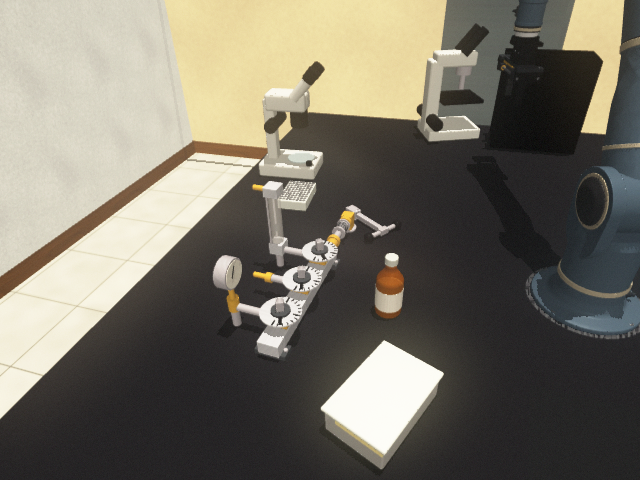

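The top view shows the flowmeter branch at the right-hand valve (323,213), next to the inlet pipe. The sleeve is at (391,223). The key has its socket near (441,226) and its hub near (408,267). I'll enlarge both areas.

```bash
cat > h.py <<'E'
import numpy as np, cv2
from bench import *
def world(n,u,v,z):
    c=calibration(n);T=c["pose"]
    d=T[:3,:3]@np.array([(u-c["cx"])/c["fx"],-(v-c["cy"])/c["fy"],-1])
    o=T[:3,3]; return o+d*(z-o[2])/d[2]
def pix(n,p):
    c=calibration(n);T=c["pose"]; q=T[:3,:3].T@(np.array(p)-T[:3,3])
    return np.array([c["cx"]+c["fx"]*q[0]/-q[2], c["cy"]-c["fy"]*q[1]/-q[2]])
def crop(n,x,y,w,h,k,f):
    cv2.imwrite(f,cv2.resize(grab_frame(n)[y:y+h,x:x+w],None,fx=k,fy=k,interpolation=cv2.INTER_CUBIC))
E
python3 - <<'E'
from h import *
crop("top",298,180,160,115,5,"pics/c1.png")
crop("side",225,175,200,150,4,"pics/c2.png")
E
```

```text
(no output)
```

View pics/c1.png

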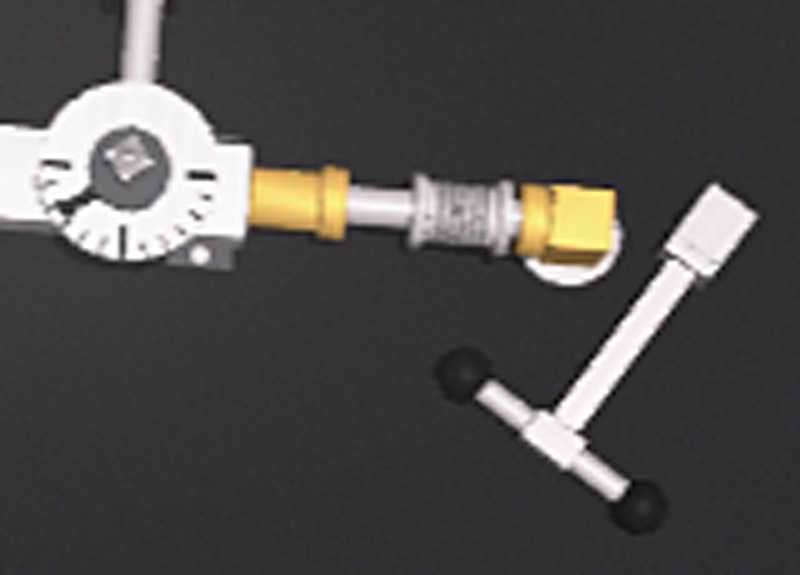

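View pics/c2.png

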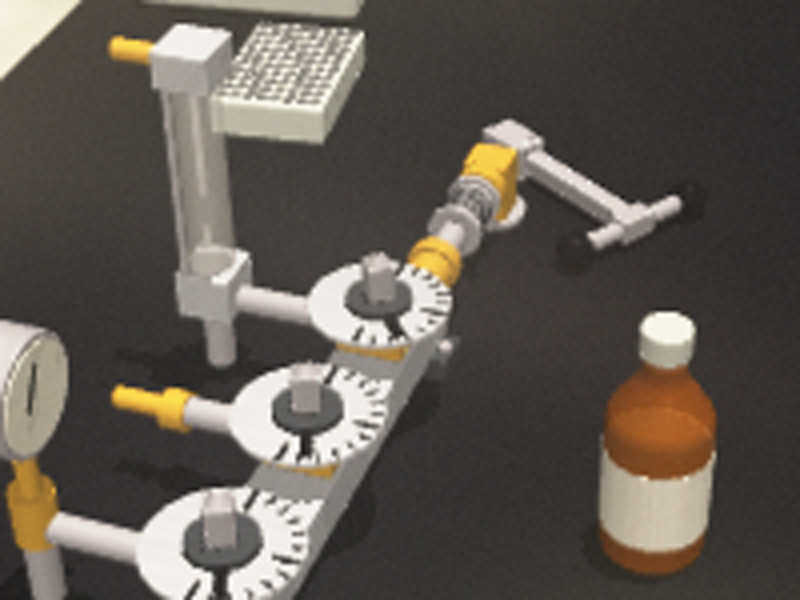

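The flow valve's shoulder is at (130,168) in the top crop. Its pointer tip at (62,212) points down and left, about 38° open, and the end marks are at (55,163) and (200,176). The key's balls are at (464,374) and (638,506), its hub at (555,440), and its mouth's top edge runs from (712,183) to (758,215). The sleeve flanges are at x ≈ 418 and 503 in the same crop. In the side crop the three shoulders are at (378,300), (307,412) and (221,545).

```bash
cat > m.py <<'E'
from h import *
from scipy.optimize import least_squares
from scipy.spatial.transform import Rotation as R
t=lambda x,y:np.array([(x+.5)/5-.5+298,(y+.5)/5-.5+180])
s=lambda x,y:np.array([(x+.5)/4-.5+225,(y+.5)/4-.5+175])
T=[t(130,168),np.array([278,210.]),np.array([231.5,205.5])]
S=[s(378,300),s(307,412),s(221,545)]
def man(p,l): c,q=np.cos(p[2]),np.sin(p[2]); return np.array([p[0]+c*l[0]-q*l[1],p[1]+q*l[0]+c*l[1],l[2]])
ys=[-.06,.045,.15]
f=lambda p:np.r_[np.ravel([pix("top",man(p,(0,y,.07)))-a for y,a in zip(ys,T)]),np.ravel([pix("side",man(p,(0,y,.07)))-a for y,a in zip(ys,S)])]
r=least_squares(f,[.6,.1,0])
print("manifold",r.x,np.round(r.fun,1))
p=r.x; print("spindle",man(p,(0,-.06,.07)), [world("top",*a,.07).round(4) for a in T])
tip=world("top",*t(62,212),.066); a=tip-man(p,(0,-.06,.07)); print("pointer len",np.hypot(*a[:2]),"open deg",np.degrees(np.arctan2(a[1],a[0])-p[2])-90)
for q in ((460,211),):
    w=world("top",*t(*q),.03); print("sleeve",w,"local",R.from_euler("z",-p[2]).apply(w-np.r_[p[:2],0]))
b1,b2=world("top",*t(464,374),.0125),world("top",*t(638,506),.0125)
m=world("top",*t(735,199),.025); hub=world("top",*t(555,436),.0205)
print("balls",b1,b2,np.linalg.norm(b1-b2),"hub",hub,"mid",(b1+b2)/2,"mouth",m,"len",np.linalg.norm((m-(b1+b2)/2)[:2]))
v=(b1+b2)/2-m; print("key az",np.degrees(np.arctan2(v[1],v[0])), "ball az",np.degrees(np.arctan2(*(b2-b1)[1::-1])))
E
python3 m.py
```

```text
manifold [ 0.57397582  0.12471082 -0.05842751] [-0.5  0.6 -1.6 -0.1 -1.6  0.6 -0.1 -1.6 -0.2 -1.9  0.1 -2. ]
spindle [0.57047216 0.0648132  0.07      ] [array([0.5718, 0.0637, 0.07  ]), array([0.5765, 0.1661, 0.07  ]), array([0.5841, 0.271 , 0.07  ])]
pointer len 0.03438990352455153 open deg 36.34415960410648
sleeve [ 0.56404793 -0.08868823  0.03      ] local [ 0.00255033 -0.21361464  0.03      ]
balls [ 0.49074168 -0.09293495  0.0125    ] [ 0.4316801  -0.17316271  0.0125    ] 0.09962310303165772 hub [ 0.46201999 -0.13391867  0.0205    ] mid [ 0.46121089 -0.13304883  0.0125    ] mouth [ 0.57403305 -0.21654586  0.025     ] len 0.14035879986984176
key az 143.49572566056722 ball az -126.35952974490193
```

```bash
cat >> h.py <<'E'
from scipy.spatial.transform import Rotation as R
def ori(az,el,flip=0):
    "tool z at azimuth az, el deg below level; tool y level"
    a,e=np.radians([az,el]); z=np.array([np.cos(a)*np.cos(e),np.sin(a)*np.cos(e),-np.sin(e)])
    y=np.array([-np.sin(a),np.cos(a),0])*(-1 if flip else 1)
    return R.from_matrix(np.c_[np.cross(y,z),y,z])
rpy=lambda r:r.as_euler("xyz")
SP=np.array([.571,.0643,.07]); KEYAZ=143.5; G=np.array([.5178,-.1750,.0125])
E
python3 - <<'E'
from h import *
for tilt in (20,25,30,35,40,45):
  for fl in (0,1):
    o=ori(KEYAZ+180,90-tilt,fl)
    g=G-o.apply([0,0,1])*.011
    q=ik(list(g),list(rpy(o))); print("grasp",tilt,fl,None if q is None else np.round(q,2))
    for A in (33,-57,123):
        o=ori(A,tilt,fl); r=[]
        for z in (.14,.3):
            q=ik(list(SP+[0,0,z-.07]-o.apply([0,0,1])*.011),list(rpy(o))); r.append(None if q is None else np.round(q,2))
        print("  place",A,*r)
E
```

```text
grasp 20 0 [ 0.46  0.51 -0.36  2.23  1.25  0.35 -0.08]
  place 33 None [ 1.2   0.32 -1.17  2.36  4.09  0.55 -1.9 ]
  place -57 [-0.06  0.86 -0.88  2.06  1.55  1.88 -1.21] [-0.09  0.5  -0.81  2.    1.39  1.73 -0.9 ]
  place 123 [ 0.21  0.89 -0.05  1.5  -0.75  1.75 -2.12] [ 0.1   0.71  0.14  1.45 -0.86  1.98 -2.23]
grasp 20 1 None
  place 33 None [ 1.2   0.32 -1.17  2.36  4.09  0.55  1.24]
  place -57 [-0.11  0.83 -0.81  2.07  1.53  1.82  1.93] [ 0.03  0.58 -0.99  2.    1.45  1.85  2.23]
  place 123 [ 0.67  1.07 -0.84  1.46 -0.3   1.53  0.58] [ 0.67  0.87 -0.86  1.41 -0.45  1.69  0.48]
grasp 25 0 [ 0.64  0.56 -0.62  2.27  1.63  0.51 -0.43]
  place 33 None None
  place -57 [-0.02  0.83 -0.92  2.06  1.52  1.8  -1.17] [-0.07  0.46 -0.81  1.99  1.33  1.65 -0.84]
  place 123 [ 0.22  0.85 -0.07  1.52 -0.7   1.68 -2.14] [ 0.18  0.67 -0.    1.45 -0.77  1.88 -2.29]
grasp 25 1 [ 0.17  0.48 -0.05  2.3   1.68  0.23  2.57]
  place 33 None None
  place -57 [-0.09  0.77 -0.81  2.07  1.48  1.71  1.98] [ 0.16  0.63 -1.18  1.98  1.45  1.89  2.27]
  place 123 [ 0.66  1.03 -0.85  1.48 -0.26  1.49  0.57] [
[... 1823 characters left out ...]
62  2.43]
  place 123 [ 0.66  0.91 -0.87  1.55 -0.12  1.35  0.49] [ 0.66  0.72 -0.89  1.44 -0.25  1.58  0.43]
grasp 45 0 None
  place 33 [ 0.58  0.37 -0.63  2.31  4.17  0.25 -2.03] None
  place -57 [ 0.16  0.68 -0.99  2.03  1.34  1.45 -0.94] [ 0.31  0.46 -1.15  1.89  1.16  1.53 -0.64]
  place 123 [ 0.22  0.69 -0.16  1.61 -0.51  1.4  -2.27] [ 0.22  0.53 -0.16  1.48 -0.53  1.64 -2.41]
grasp 45 1 None
  place 33 [ 0.58  0.37 -0.63  2.31  4.17  0.25  1.11] [ 0.88  0.08 -0.87  2.14 -0.94  0.44 -0.19]
  place -57 [ 0.26  0.8  -1.18  2.02  1.42  1.61  2.18] [ 0.32  0.47 -1.17  1.89  1.17  1.54  2.5 ]
  place 123 [ 0.66  0.87 -0.89  1.58 -0.06  1.31  0.46] [ 0.66  0.69 -0.9   1.45 -0.2   1.54  0.41]
```

```bash
cat >> h.py <<'E'
TILT=30; L=.012; KP=.098; A=-57
OG=ori(KEYAZ+180,90-TILT,0); OP=ori(A,TILT,0)
d=np.array([np.cos(np.radians(KEYAZ)),np.sin(np.radians(KEYAZ)),0])
K=G+d*(KP-.07); TG=K-OG.apply([0,0,1])*L
def place_tcp(m,O=None): # TCP with key mouth at m, key upright
    O=OP if O is None else O
    return np.array(m)+[0,0,KP]-O.apply([0,0,1])*L
def st(m=""):
    s=observe(); print(m,"t%.1f"%s["t"],np.round(s["eef_pos"],4),"F",np.round(s["force"],1),"M",np.round(s["ft_torque"],2),"open %.4f"%s["opening"],"ff",np.round(s["finger_force"],1)); return s
E
python3 - <<'E'
from h import *
o=list(rpy(OG)); st()
movep(list(TG+[0,0,.2]),o); grip(.045)
move_linear(list(TG-OG.apply([0,0,1])*.05),.25); move_linear(list(TG),.08); st("at")
grip(0); st("grip")
move_linear(list(TG+[0,0,.02]),.1); hold(.2); st("lift")
crop("top",350,180,160,115,5,"pics/g1.png")
E
```

```text
t0.2 [ 0.1642 -0.6544  0.2389] F [-0.5  0.  -0.4] M [ 0.06  0.03 -0.03] open 0.0869 ff 0.0
at t5.1 [ 0.4905 -0.1547  0.0233] F [ 0.6 -0.3  0.3] M [ 0.39  0.34 -0.02] open 0.0447 ff 0.0
grip t5.7 [ 0.4904 -0.1552  0.023 ] F [-1.1 -0.6  2.4] M [ 0.09  0.32 -0.18] open 0.0136 ff 30.0
lift t6.3 [ 0.4899 -0.1546  0.0421] F [-0.3  0.2 -2.8] M [0.66 0.6  0.02] open 0.0135 ff 30.0
```

View pics/g1.png

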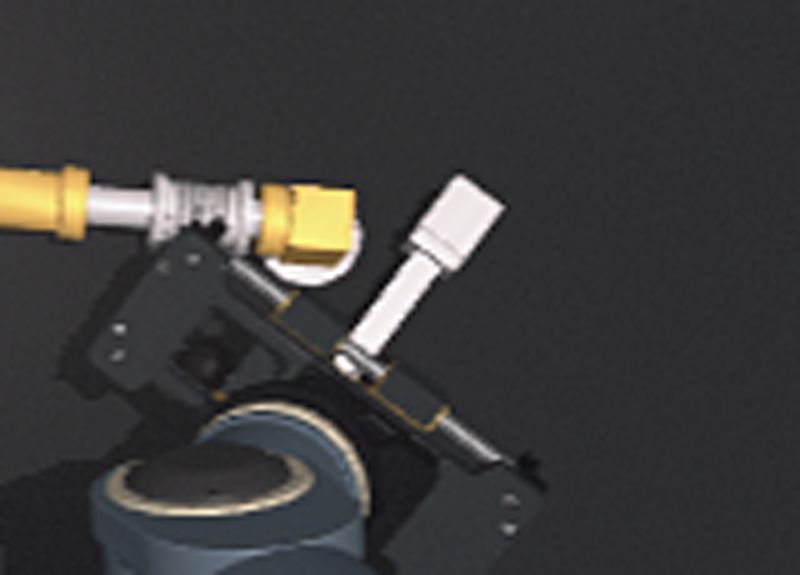

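The key is held and lifted clear. Its mouth edge mid-point is at (482,191) in this crop. Next I take it upright above the spindle and look.

Run:
```python
from h import *
move_linear(list(TG+[0,0,.25]),.25); 
o=list(rpy(OP)); P=place_tcp(SP)
movep(list(P+[0,0,.15]),o); st("high")
move_linear(list(P+[0,0,.045]),.15); hold(.3); st("above")
a=grab_frame("top")[160:240,270:400]; b=grab_frame("side")[165:275,265:400]
f=lambda i,k:cv2.resize(i,None,fx=k,fy=k,interpolation=cv2.INTER_CUBIC)
A=f(a,400/130); B=f(b,400/135); h=max(len(A),len(B)); print(A.shape,B.shape)
A,B=[np.pad(i,((0,h-len(i)),(0,0),(0,0))) for i in(A,B)]
cv2.imwrite("pics/p1.png",np.hstack([A,B]))
M=SP+[0,0,.045]
for n in("top","side"): print(n,"spindle",pix(n,SP+[0,0,.022]),"mouth",pix(n,M),"hub",pix(n,M+[0,0,.148]))
```

```text
high t9.0 [0.5654 0.072  0.3232] F [ 0.2 -0.3 -3. ] M [ 1.36  0.78 -0.  ] open 0.0137 ff 30.0
above t10.1 [0.5655 0.0731 0.2197] F [-0.4  0.3 -2.6] M [1.38 0.74 0.04] open 0.0140 ff 30.0
(246, 400, 3) (326, 400, 3)
top spindle [323.2890944  211.49505362] mouth [323.26693626 209.25852351] hub [323.10297418 192.70903061]
side spindle [318.58625471 239.83244269] mouth [318.27008962 231.19958508] hub [316.0101231  169.49141518]
```

View pics/p1.png

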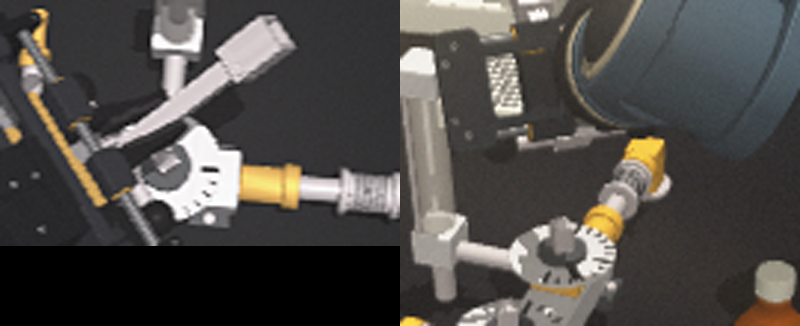

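My tool flip was wrong: the key is lying with its mouth toward (265,35) in the left half, not hanging down. It needs a half turn about the tool axis. I'll rise, flip and look again.

```bash
sed -i 's/OP=ori(A,TILT,0)/OP=ori(A,TILT,1)/' h.py
python3 - <<'E'
from h import *
o=list(rpy(OP)); P=place_tcp(SP)
s=observe(); move_linear(list(s["eef_pos"]+np.array([-.03,0,.15])),.2)
movep(list(P+[0,0,.15]),o); st("high")
move_linear(list(P+[0,0,.045]),.15); hold(.3); st("above")
a=grab_frame("top")[160:240,270:400]; b=grab_frame("side")[165:275,265:400]
f=lambda i,k:cv2.resize(i,None,fx=k,fy=k,interpolation=cv2.INTER_CUBIC)
A=f(a,400/130); B=f(b,400/135); h=max(len(A),len(B))
A,B=[np.pad(i,((0,h-len(i)),(0,0),(0,0))) for i in(A,B)]
cv2.imwrite("pics/p2.png",np.hstack([A,B]))
E
```

```text
high t13.7 [0.5654 0.073  0.3239] F [-0.7  0.1 -2.6] M [ 1.42  0.9  -0.03] open 0.0134 ff 30.0
above t14.9 [0.5655 0.073  0.2197] F [-0.  -0.4 -2.5] M [ 1.46  0.9  -0.01] open 0.0134 ff 30.0
```

View pics/p2.png

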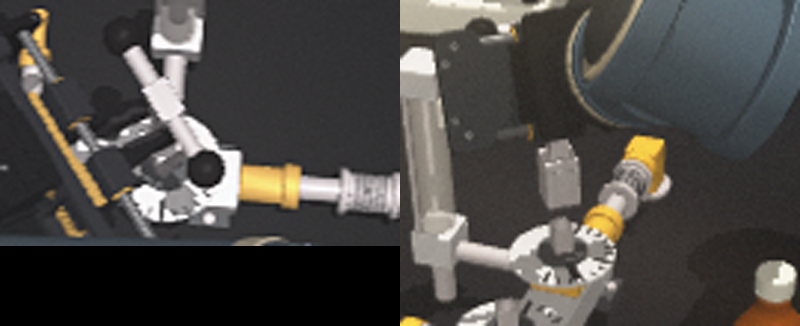

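The key now hangs upright. From above, its hub is at (164,98), matching the prediction. From the side, its mouth (561,202) is directly above the spindle (562,222). I'll lower it in steps while watching force.

Run:
```python
from h import *
P=place_tcp(SP)
for h in (.032,.027,.023,.020,.017,.013,.009,.005,.002,.000,-.002):
    move_linear(list(P+[0,0,h]),.05); s=st("h%.3f"%h)
    f=np.array(s["force"])
    if f[2]>4 or np.hypot(f[0],f[1])>8: print("contact"); break
```

```text
h0.032 t15.4 [0.5652 0.0729 0.2054] F [-0.1 -0.5 -2.7] M [ 1.46  0.94 -0.04] open 0.0134 ff 30.0
h0.027 t15.6 [0.5653 0.073  0.2007] F [ 0.1 -0.2 -2.8] M [1.45 0.9  0.04] open 0.0137 ff 30.0
h0.023 t15.9 [0.5653 0.0729 0.1968] F [ 0.8 -0.1 -2.7] M [ 1.45  0.87 -0.05] open 0.0133 ff 30.0
h0.020 t16.1 [0.5653 0.073  0.1938] F [-0.1  1.  -2.5] M [1.42 0.85 0.  ] open 0.0138 ff 30.0
h0.017 t16.4 [0.5653 0.073  0.1908] F [ 1.  -0.2 -1.9] M [ 1.42  0.86 -0.02] open 0.0137 ff 30.0
h0.013 t16.6 [0.5653 0.0729 0.1867] F [ 0.1  0.1 -3.9] M [1.46 0.85 0.  ] open 0.0139 ff 30.0
h0.009 t16.9 [0.5653 0.0729 0.1827] F [ 0.3  0.  -2.1] M [ 1.43  0.89 -0.01] open 0.0139 ff 30.0
h0.005 t17.1 [0.5653 0.0729 0.1787] F [ 0.1  0.4 -1.7] M [1.43 0.84 0.  ] open 0.0138 ff 30.0
h0.002 t17.4 [0.5653 0.073  0.1758] F [ 0.6 -0.7 -2.1] M [ 1.4   0.87 -0.03] open 0.0138 ff 30.0
h0.000 t17.6 [0.5653 0.073  0.1739] F [ 0.5 -0.6 -3.5] M [ 1.37  0.88 -0.05] open 0.0136 ff 30.0
h-0.002 t17.9 [0.5656 0.0731 0.1734] F [-1.5  0.7  4.2] M [ 0.27  0.28 -0.12] open 0.0141 ff 30.0
contact
```

The socket seated on the shoulder with almost no side force. Now I let go, back off, look, and check IK for the crossbar grasp.

```bash
cat >> h.py <<'E'
def down(psi):
    p=np.radians(psi); z=np.array([0,0,-1.]); y=np.array([np.cos(p),np.sin(p),0]); return list(rpy(R.from_matrix(np.c_[np.cross(y,z),y,z])))
def pair(f,ta=(270,160,400,240),sb=(265,165,400,275)):
    o=[]
    for n,(x,y,X,Y) in(("top",ta),("side",sb)):
        o.append(cv2.resize(grab_frame(n)[y:Y,x:X],(400,round(400*(Y-y)/(X-x))),interpolation=cv2.INTER_CUBIC))
    h=max(map(len,o)); cv2.imwrite(f,np.hstack([np.pad(i,((0,h-len(i)),(0,0),(0,0))) for i in o]))
HUB=SP+[0,0,.14]
E
python3 - <<'E'
from h import *
z=OP.apply([0,0,1]); p=np.array(observe()["eef_pos"])
grip(.045); hold(.2); st("rel")
move_linear(list(p-z*.08),.15); move_linear(list(p-z*.08+[-.02,.02,.16]),.25); st("back")
pair("pics/s1.png")
for b in (-57,123):
    for k in range(0,91,15):
        q=ik(list(HUB-[0,0,.004]),down(b+k)); print(b+k,None if q is None else np.round(q,2))
E
```

```text
rel t18.9 [0.5653 0.073  0.172 ] F [ 0.3  0.3 -0.4] M [0.9  0.59 0.05] open 0.0446 ff 0.0
back t20.4 [0.5079 0.15   0.372 ] F [-0.5 -0.6 -1.5] M [0.95 0.53 0.02] open 0.0446 ff 0.0
-57 [-0.97  0.55  1.12  1.86 -0.55  1.09 -0.64]
-42 [-0.97  0.55  1.12  1.86 -0.55  1.09 -0.38]
-27 [-0.97  0.55  1.12  1.86 -0.55  1.09 -0.11]
-12 [-0.86  0.46  0.92  1.85 -0.42  1.04  0.02]
3 [-0.73  0.4   0.72  1.85 -0.31  1.01  0.17]
18 [-0.73  0.4   0.72  1.85 -0.31  1.01  0.43]
33 [-0.59  0.36  0.53  1.84 -0.22  0.99  0.6 ]
123 [ 0.67  0.67 -1.26  1.77  0.68  1.22  1.37]
138 [ 0.69  0.71 -1.31  1.77  0.72  1.25  1.59]
153 [ 0.69  0.72 -1.33  1.77  0.73  1.26  1.84]
168 [ 0.7   0.74 -1.35  1.77  0.75  1.28  2.09]
183 [ 0.63  0.62 -1.17  1.77  0.61  1.18  2.47]
198 [-0.97  0.55  1.12  1.86 -0.55  1.09 -2.47]
213 [-0.97  0.55  1.12  1.86 -0.55  1.09 -2.21]
```

View pics/s1.png

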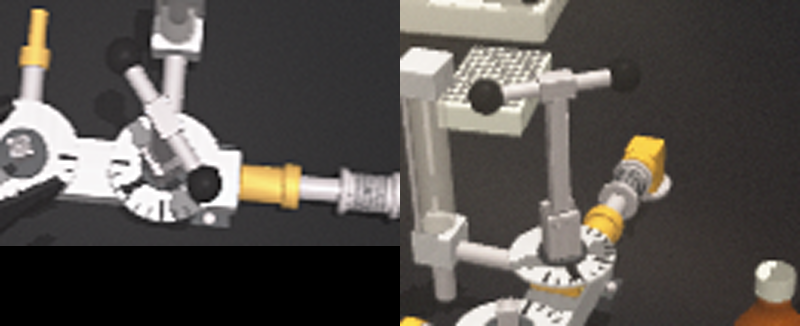

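The key stands upright on the spindle. Its balls are at (125,55) and (205,183) in the left half, so the hub is over the spindle and the crossbar is at about 32°. Next I take the hub from above and turn with joint 7 only.

Run:
```python
from h import *
u=lambda x,y:(270+(x+.5)*130/400-.5,160+(y+.5)*130/400-.5)
b1,b2=world("top",*u(125,55),.21),world("top",*u(205,183),.21); v=b1-b2
hub=(b1+b2)/2; print("hub",hub,"len",np.linalg.norm(v),"az",np.degrees(np.arctan2(v[1],v[0])))
psi=np.degrees(np.arctan2(v[1],v[0]))-90; psi=-57 if abs(psi+57)>6 else psi
H=np.array([.5715,.064,.206]); print("psi",psi)
movep([.46,.10,.40],down(psi)); st(); grip(.05)
movep([*H[:2],.31],down(psi)); s=st("above"); print(np.round(s["joints"],2))
move_linear(list(H),.12); st("at"); grip(0); hold(.2); s=st("grip"); print(np.round(s["joints"],3))
```

```text
hub [0.5728591  0.06427221 0.21      ] len 0.10032365759419488 az 32.84760046528409
psi -57.15239953471591
 t23.5 [0.4599 0.1002 0.3997] F [-0.3 -0.7 -0.1] M [ 0.   -0.06 -0.04] open 0.0452 ff 0.0
above t24.6 [0.5712 0.0644 0.3103] F [-0.7  1.   0.7] M [-0.04  0.01  0.04] open 0.0498 ff 0.0
[-0.69  0.28  0.64  1.71 -0.18  1.21 -1.01]
at t25.6 [0.5721 0.064  0.2069] F [-0.4  0.  -0.3] M [-0.05 -0.03 -0.01] open 0.0499 ff 0.0
grip t26.5 [0.5715 0.064  0.206 ] F [-0.2 -0.4  1.2] M [ 0.07 -0.02 -0.  ] open 0.0156 ff 30.0
[-0.651  0.377  0.605  1.842 -0.252  1.    -0.938]
```

Run:
```python
from h import *
q=np.array(observe()["joints"]); q0=q[6]; np.save("q0.npy",q)
for k in (4,8,12,16,20,24,40):
    q[6]=q0+np.radians(k); goto_joints(list(q)); s=st(str(k))
pair("pics/t1.png")
```

```text
4 t26.7 [0.5715 0.0639 0.206 ] F [-0.1 -0.8  0.6] M [-0.01  0.    0.02] open 0.0156 ff 30.0
8 t27.0 [0.5715 0.0639 0.206 ] F [-0.8  0.7  1.3] M [-0.12 -0.01  0.02] open 0.0157 ff 30.0
12 t27.2 [0.5715 0.0639 0.206 ] F [-0.6 -0.4  0.9] M [-0.21  0.02  0.01] open 0.0155 ff 30.0
16 t27.5 [0.5715 0.0638 0.206 ] F [ 0.9 -1.5  0.9] M [-0.23  0.    0.01] open 0.0157 ff 30.0
20 t27.7 [0.5715 0.0639 0.206 ] F [-0.7 -0.9  0.9] M [-0.28  0.05 -0.01] open 0.0158 ff 30.0
24 t28.0 [0.5715 0.064  0.206 ] F [-0.6 -2.   1.5] M [-0.28  0.02 -0.02] open 0.0156 ff 30.0
40 t28.4 [0.5715 0.064  0.206 ] F [-0.1 -0.3  0.7] M [-0.28 -0.03  0.05] open 0.0151 ff 30.0
```

View pics/t1.png

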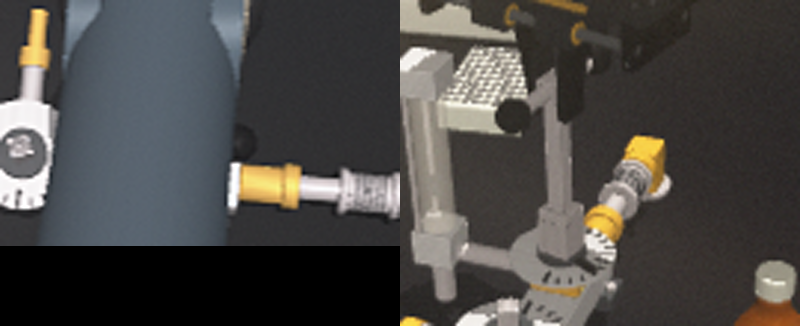

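In the side half, the socket is seated and the pointer has moved toward the front right, to about (600,262). The arm hides it from above. I'll measure the pointer angle by sampling the disc with image code.

```bash
cat >> h.py <<'E'
YAW=np.degrees(-.0584)
def dial(n,r0,r1,z=.066,c=SP,img=None,lo=0,hi=180,step=3):
    g=cv2.cvtColor(grab_frame(n) if img is None else img,cv2.COLOR_BGR2GRAY).astype(np.float32)
    out=[]
    for th in np.arange(lo,hi+1,step):
        a=np.radians(90+YAW+th); P=[pix(n,[c[0]+r*np.cos(a),c[1]+r*np.sin(a),z]) for r in np.linspace(r0,r1,8)]
        P=np.float32(P); out.append(cv2.remap(g,P[:,0].reshape(1,-1),P[:,1].reshape(1,-1),cv2.INTER_LINEAR).mean())
    return np.arange(lo,hi+1,step),np.round(out).astype(int)
def show(n,**k):
    im=grab_frame(n)
    for r in ((.022,.027),(.031,.038)): print(n,r,dict(zip(*[a.tolist() for a in dial(n,*r,img=im,**k)])))
E
python3 - <<'E'
from h import *
im=cv2.imread("pics/side0.png"); it=cv2.imread("pics/top0.png"); c=np.array([.5718,.0637,.07])
for nm,i in(("side",im),("top",it)):
    for r in ((.022,.027),(.031,.038)): print(nm,"0",r,*dial(nm,*r,img=i,c=c,hi=180,step=6)[1])
print("now"); 
for r in ((.022,.027),(.031,.038)): print(*dial("side",*r,c=c,step=6)[1])
E
```

```text
side 0 (0.022, 0.027) 212 217 209 210 207 151 68 59 96 188 204 209 208 204 215 225 229 228 230 231 231 232 228 222 218 216 209 213 198 124 132
side 0 (0.031, 0.038) 187 147 236 196 238 213 73 68 186 235 219 236 207 214 139 160 227 197 221 179 214 191 181 217 162 216 199 173 223 124 155
top 0 (0.022, 0.027) 227 245 249 249 243 140 55 103 241 250 248 247 248 249 226 214 247 248 246 247 248 247 247 246 245 246 246 247 248 237 195
top 0 (0.031, 0.038) 100 245 213 243 252 124 94 135 231 250 211 250 226 232 232 107 249 217 238 246 216 248 216 240 247 166 248 225 233 251 58
now
126 125 125 126 126 127 127 123 118 86 50 46 56 91 122 133 134 142 167 201 230 231 228 220 210 178 140 119 117 117 118
109 86 143 113 144 133 141 141 123 111 53 55 81 119 95 126 205 169 217 177 212 188 178 216 159 211 167 118 129 119 119
```

Calibrated against the marks, the pointer started at 37° and is now at about 65°, so the key leads it by 12°. It needs about 25° more. I'll turn to 64°, let go, move away and measure from above.

Run:
```python
from h import *
q=np.load("q0.npy"); q0=q[6]
q[6]=q0+np.radians(64); goto_joints(list(q)); hold(.2); st("64")
c=np.array([.5718,.0637,.07]); print(*dial("side",.022,.027,c=c,lo=60,hi=120,step=3)[1])
grip(.05); s=st("open"); p=np.array(s["eef_pos"])
move_linear(list(p+[0,0,.07]),.2); np.save("qa.npy",observe()["joints"])
movep([.42,-.08,.36],down(0)); st("away")
im=grab_frame("top"); cv2.imwrite("pics/top_after.png",im)
for r in ((.022,.027),(.031,.038)): print(r,*dial("top",*r,img=im,c=c,lo=60,hi=120,step=3)[1])
print("far marks",*dial("top",.031,.038,img=im,c=c,lo=-9,hi=12,step=3)[1],*dial("top",.031,.038,img=im,c=c,lo=168,hi=192,step=3)[1])
```

```text
64 t29.2 [0.5715 0.0641 0.206 ] F [-0.  -1.1  2.5] M [-0.25  0.05  0.08] open 0.0158 ff 30.0
122 122 123 121 113 95 71 54 48 48 50 55 64 74 90 108 125 134 134 133 134
open t30.2 [0.5715 0.064  0.206 ] F [-0.9  0.3  0.5] M [ 0.   -0.09  0.01] open 0.0499 ff 0.0
away t31.6 [ 0.4204 -0.0787  0.3594] F [-0.1 -0.5 -0. ] M [ 0.03 -0.1   0.03] open 0.0499 ff 0.0
(0.022, 0.027) 247 248 249 250 243 223 158 73 52 61 144 209 241 250 249 248 247 247 247 248 248
(0.031, 0.038) 211 238 250 249 229 183 157 117 91 81 104 216 250 243 217 213 238 249 246 226 216
far marks 157 159 111 96 189 245 253 213 234 249 251 174 57 133 221 253 226
```

Run:
```python
from h import *
c=np.array([.5718,.0637,.07]); a=cv2.imread("pics/top0.png"); b=cv2.imread("pics/top_after.png")
def cen(img,r0,r1,lo,hi,c=c):
    t,v=dial("top",r0,r1,img=img,c=c,lo=lo,hi=hi,step=1); w=np.clip(235-v,0,None); return round((t*w).sum()/w.sum(),2)
for dx,dy in((0,0),(.001,0),(0,.001)):
    k=c+[dx,dy,0]
    print(dx,dy,"marks0",[cen(a,.031,.038,m-7,m+7,k) for m in(0,90,180)],"ptr0",[cen(a,r,r+.003,22,52,k) for r in(.021,.024,.027)],"ptr",[cen(b,r,r+.003,66,102,k) for r in(.021,.024,.027)])
```

```text
0 0 marks0 [np.float64(-0.24), np.float64(89.09), np.float64(180.67)] ptr0 [np.float64(36.14), np.float64(36.84), np.float64(35.93)] ptr [np.float64(83.92), np.float64(84.58), np.float64(84.75)]Traceback (most recent call last):
  File "<stdin>", line 7, in <module>
  File "<stdin>", line 4, in cen
  File "h.py", line 42, in dial
    a=np.radians(90+YAW+th); P=[pix(n,[c[0]+r*np.cos(a),c[1]+r*np.sin(a),z]) for r in np.linspace(r0,r1,8)]
                                ~~~^^^^^^^^^^^^^^^^^^^^^^^^^^^^^^^^^^^^^^^^^
  File "h.py", line 8, in pix
    c=calibration(n);T=c["pose"]; q=T[:3,:3].T@(np.array(p)-T[:3,3])
ValueError: time passes only in moves, steps and waits
```

The pointer is at about 85°, with the marks reading -0.2, 89.1 and 180.7. It needs about 4.5° more, so I'll regrip, turn and re-measure.

```bash
sed -i 's/^def world/import functools\ncalibration=functools.lru_cache(calibration)\ndef world/' h.py
cat >> h.py <<'E'
C=np.array([.5718,.0637,.07])
def cen(img,r0,r1,lo,hi,c=C):
    t,v=dial("top",r0,r1,img=img,c=c,lo=lo,hi=hi,step=1); w=np.clip(235-v,0,None); return float(round((t*w).sum()/w.sum(),2))
E
python3 - <<'E'
from h import *
goto_joints(list(np.load("qa.npy"))); move_linear([.5715,.064,.206],.15); st("at"); grip(0); s=st("grip")
q=np.array(s["joints"]); q[6]+=np.radians(4.7); goto_joints(list(q)); hold(.2); st("turned")
grip(.05); move_linear([.5715,.064,.276],.2); np.save("qb.npy",observe()["joints"])
movep([.42,-.08,.36],down(0)); st("away")
im=grab_frame("top"); cv2.imwrite("pics/top_after2.png",im)
print("ptr",[cen(im,r,r+.003,68,108) for r in(.021,.024,.027)],"m180",cen(im,.031,.038,173,187))
E
```

```text
at t33.1 [0.572  0.0635 0.2073] F [ 0.3 -1.1  0.6] M [-0.02 -0.14  0.03] open 0.0500 ff 0.0
grip t33.8 [0.5715 0.064  0.2061] F [-0.5 -0.2  1.2] M [ 0.01 -0.01 -0.01] open 0.0157 ff 30.0
turned t34.3 [0.5714 0.064  0.2061] F [-0.9  0.   0.6] M [-0.    0.03  0.02] open 0.0156 ff 30.0
away t36.5 [ 0.4204 -0.0787  0.3595] F [ 0.1  1.  -0.5] M [-0.04 -0.11 -0.03] open 0.0504 ff 0.0
ptr [88.96, 89.42, 89.97] m180 180.66
```

The pointer reads 89–90° against the mid mark at 89.1°, so the valve is set. For the sleeve I'll use a grasp tilted 17° away from the key and slide along manifold +y.

Run:
```python
from h import *
az=90+YAW; D=np.array([np.cos(np.radians(az)),np.sin(np.radians(az)),0]); S=np.array([.563,-.089,.030])
sol=[]
for fl in(0,1):
    O=ori(az,73,fl); T=S+[0,0,.006]+O.apply([0,0,1])*.002
    q=[ik(list(T+D*k),list(rpy(O))) for k in(0,.04)]
    if all(x is not None for x in q): sol.append((np.abs(np.array(q[0])-observe()["joints"]).max(),fl,np.round(q[0],2)))
print(sol); fl=min(sol,key=lambda a:a[0])[1]
O=ori(az,73,fl); z=O.apply([0,0,1]); T=S+[0,0,.006]+z*.002
movep(list(T-z*.16),list(rpy(O))); grip(.058); st("above")
move_linear(list(T-z*.04),.2); move_linear(list(T),.08); st("at"); grip(0); f0=np.array(st("grip")["force"])
for k in (.010,.020,.030,.033,.0345,.036,.0375,.039,.0405,.042):
    move_linear(list(T+D*k),.06); s=st("k%.4f"%k); 
    if (np.array(s["force"])-f0)@D<-10: print("stop"); break
np.save("fl.npy",fl)
cv2.imwrite("pics/sl.png",grab_frame("side"))
```

```text
[(np.float64(2.1922435632874095), 0, array([-0.28,  0.71,  0.72,  1.95, -0.94,  0.97, -2.18])), (np.float64(0.9645565530170177), 1, array([-0.22,  0.68,  0.63,  1.95, -0.89,  0.93,  0.91]))]
above t38.0 [ 0.5604 -0.1348  0.1876] F [-0.2  1.2  0.4] M [-0.36 -0.1   0.11] open 0.0582 ff 0.0
at t39.4 [ 0.563  -0.0886  0.0339] F [ 0.7  0.6 -0.3] M [-0.39 -0.11 -0.06] open 0.0581 ff 0.0
grip t40.0 [ 0.5619 -0.0884  0.0341] F [-4.2 -0.3  3.3] M [-0.13  0.87  0.34] open 0.0278 ff 30.0
k0.0100 t40.3 [ 0.5625 -0.0772  0.0341] F [-5.   0.7  4.6] M [0.22 1.06 0.29] open 0.0279 ff 30.0
k0.0200 t40.6 [ 0.5632 -0.0671  0.0341] F [-5.5  1.7  4.9] M [0.27 1.07 0.32] open 0.0282 ff 30.0
k0.0300 t41.0 [ 0.5637 -0.0577  0.0341] F [-5.   0.2  5.3] M [0.09 1.02 0.33] open 0.0280 ff 30.0
k0.0330 t41.2 [ 0.5638 -0.0576  0.0341] F [-6.  -4.2  4.9] M [-0.79  1.24  0.39] open 0.0281 ff 30.0
k0.0345 t41.5 [ 0.5638 -0.0575  0.0341] F [-5.8 -6.4  5.8] M [-1.35  1.31  0.41] open 0.0277 ff 30.0
k0.0360 t41.7 [ 0.5637 -0.0575  0.0341] F [-7.5 -8.2  5.2] M [-1.79  1.39  0.44] open 0.0284 ff 30.0
k0.0375 t42.0 [ 0.5638 -0.0575  0.0341] F [ -7.  -10.8   5.4] M [-2.24  1.52  0.5 ] open 0.0282 ff 30.0
stop
```

The sleeve hit a firm stop after 31 mm, which matches the 30 mm gap to the collar measured in the first picture. I'll release, retract along the tool and make a final check from above.

Run:
```python
from h import *
O=ori(90+YAW,73,int(np.load("fl.npy"))); z=O.apply([0,0,1])
p=np.array(observe()["eef_pos"]); grip(.06); st("rel")
move_linear(list(np.array(observe()["eef_pos"])-z*.13),.15); movep([.40,-.16,.36],down(0)); hold(.3); st("away")
im=grab_frame("top"); cv2.imwrite("pics/top_fin.png",im)
print("ptr",[cen(im,r,r+.003,68,108) for r in(.021,.024,.027)])
pair("pics/fin.png",ta=(200,120,440,300),sb=(225,165,400,335))
```

```text
rel t42.9 [ 0.5653 -0.0508  0.0341] F [-0.9  0.2 -0. ] M [-0.38 -0.09 -0.02] open 0.0600 ff 0.0
away t45.2 [ 0.4003 -0.1598  0.3589] F [0.3 0.2 0.4] M [-0.07 -0.18  0.08] open 0.0599 ff 0.0
ptr [89.0, 89.45, 89.96]
```

View pics/fin.png

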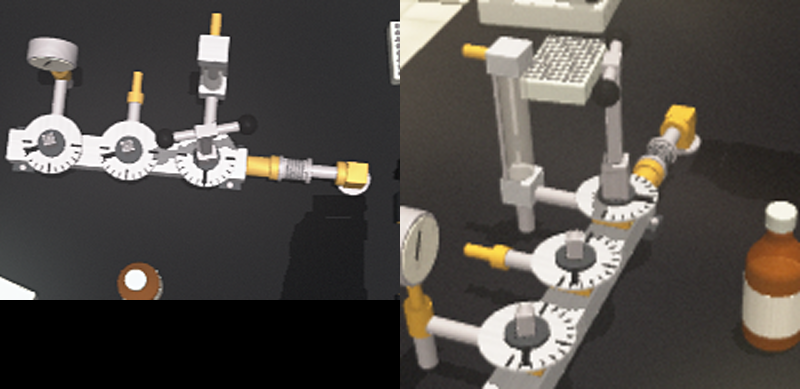

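The last picture shows the key standing on the spindle and the pointer on the middle mark. The sleeve, from (278,168) to (312,170), is tight against the yellow collar, and the neighbours are unmoved.

```bash
python3 -c "
from bench import *
print(sign_off())"
```

```text
the job is handed in; nothing more can be done
None
```

The job is handed in: the key stands on the flowmeter valve's spindle, that valve's pointer is on the middle mark (within about 1° in the last picture), and the supply sleeve is home against its stop.

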